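# Draw a panel joint tight with a cam lock

## Robot

A 7-joint arm with a two-finger parallel gripper is mounted at the origin on a cart in front of the work surface, level with it; the furniture and walls round the work are solid. World frame = base frame: x ahead of the robot, y to its left, z up, the work surface at z = 0. Lengths are in mm, angles in rad, forces in N, time in s.
With the tool pointing down it reaches from about 425 to 875 mm from the base axis. Payload 8.4 kg.
Tool frame: the origin (TCP) lies midway between the tips of the shut fingers; the grasp point (between the pads) lies 19 mm behind it; z points along the fingers, y is the line along which they close (so a half turn about z gives the same grasp; the last joint's range is limited). The gripper opens to 87 mm and grips with 3 to 60 N. Pads are 19 mm wide; open, the fingers measure 117 mm over their backs; the gripper's body (75 mm by 190 mm) begins 51 mm behind the grasp point.
Start: joints at [-1.445, 0.333, 0.04, 1.465, -0.013, 1.343, -0.059], TCP at [144.896, 633.616, 222.546] pointing down, gripper open.
Joint ranges: [-2.58, 2.58], [-0.38, 2.09], [-1.3, 1.39], [0.25, 2.4], [-1.5, 4.64], [0.08, 2.09], [-2.65, 2.65]. Speed limits (rad/s): [2.22, 2.22, 2.79, 2.79, 3.14, 3.14, 3.14].

## Interface

Orientations are given as a 3x3 rotation matrix whose columns are the frame's x, y, z axes.
In Python, from plant import robot gives the robot as it stands. The module is installed in compiled form; this text tells all that it offers.
- The arm moves only by the tool apply_moves, never from a script. Its argument "series" is a list of rows, each a list of 7 numbers: the shift along the tool's x, y, z in mm, then the turn, a rotation vector about the tool's x, y, z in degrees, then the opening, from -1 (shut) to 1 (fully open). A call has 1 to 20 rows; each row shifts and turns the commanded pose from where the row before left it, along the tool's axes as they then stand; what a row does not reach is not made up. A row lasts 1/12 s, in which the tool goes at most 41.7 mm and 7.16 degrees, less where a joint would pass 70% of its speed; a pose out of reach is approached as far as the arm can. A call with a gripper value outside its range is refused whole. The fingers move at their own pace and stop on an object; the grip force is fixed at half the most. Time passes only in rows, so rows that do not move let the fingers close. It gives the time, the measured TCP pose, the force, the opening and the grip force at its end, in the units of the state.
- robot.state(): the state, without advancing time (a new reading comes with each control period).
- robot.grab_frame(name): name is "side" or "top" or "wrist"; returns a dict with "color" (384x512x3 uint8, red, green, blue), "fx", "fy", "cx", "cy" (pixels), "dist" ([k1, k2, p1, p2, k3] as OpenCV has them; the pictures are not rectified), "world_to_cam" (4x4, takes a point from world to camera coordinates). Camera axes: x right, y down, z forward; pixel columns grow to the right and rows downward; lengths in mm; the calibration is good to about 2 mm. A picture is of the moment at which its call begins. There is no depth.
- robot.sign_off(): hands the job in; it is judged then, once.
The state is a dict: "clock": time; "joint_positions": joint angles; "joint_vel": joint speeds; "joint_torque": joint torques, N m; "position": TCP position; "tool_rot": TCP orientation; "wrist_force": force on the tool from outside, world axes, zero at the start; "wrist_torque": the same for the moment, N m; "gripper_width": opening from 0.0 (shut) to 1.0 (fully open); "finger_force": force on a finger pad.
Only numpy, scipy, OpenCV 4.12 (cv2) and the standard library are available. Lean on these libraries where they do the work, as an engineer would, in place of code of your own. Each camera call takes 0.05 s, during which the arm holds its last target. There are 200 camera calls.

## Task

Lift the ball-headed draw bolt out of its V cradle without letting it roll off, lay it in the open slots of the jig with its ball head in the mouth of the cam and its brass collar outside the sliding panel, and let go of it. Then turn the red bar of the cam half a turn clockwise, as far as it goes, so that the hook draws the bolt in and the sliding panel closes up to the fixed one. Leave the jar, the nut and the small spanner where they are.

Things in the scene. Friction and masses are not known exactly. Their poses are not given: they have to be found in the camera images.
- draw_bolt: Loose round steel bolt, about 0.2 kg, 156 mm long, lying level. Origin: centre of its 20 mm ball head; x runs along the bolt from head to tail (y, z mean nothing: it is round). Along x: 8 mm thick neck to 26 mm, 16 mm thick shank 26 to 127.5 mm, brass collar (30 mm diameter) 127.5 to 133.5 mm, 18 mm dark tail to 145.5 mm.
- bolt_grip (a point): Point on the draw bolt's axis, on the 16 mm shank 70 mm from the ball's centre, near its balance point: a good place to grip. It is free on both sides in the cradle and in the jig.
- cradle: Blue cradle fixed to the bench: plate 110 x 60 x 8 mm with two V blocks (12 mm thick, 36 mm either side of the middle, 48 mm high) carrying the bolt's shank, axis 40 mm above the bench. Origin under its middle on the bench; x along the V towards the bolt's tail; z up. The 60 mm between the V blocks are free for fingers.
- jig: Jig fixed to the bench, grey base 232 x 110 x 12 mm. Origin on the cam's vertical axis at bench height; x runs along the bolt line from cam to sliding panel; z up. Bolt line: y = 0, 40 mm above the bench. Cam disc 92 mm in diameter about the origin; aluminium saddle (60 mm wide, 50 mm high) at x 54 to 66 mm; then free for fingers to x = 120 mm.
- bolt_seat (a point): Where the centre of the ball head belongs when the bolt is laid in, before the cam is turned: on the jig's x axis 28 mm from the cam's axis, 40 mm above the bench. The collar then stands 4.5 mm outside the sliding panel. About 4 mm either way along x is still right. The bolt's x points along the jig's x.
- cam (a joint): Turn of the steel cam disc, rad, clockwise from above: 0 (116 degree mouth open to the bolt line; starts at 0 to 0.3) to 3.14 (stop, locked). From about 0.9 on its spiral hook passes over and under the bolt's neck and pulls the ball head towards the axis, 11 mm in all from the seat; fully drawn from about 2.7. Friction (0.08 Nm, up to 0.4 Nm when pulling) keeps it where it is left.
- cam_grip (a point): On the cam's axis, 82 mm above the bench: grip the red bar here (fingertips 19 mm lower clear the disc by 6 mm). Bar 60 mm long, 14 mm wide, from 57 to 85 mm above the bench, along the jig's y axis when joint cam is 0; it turns with the disc. Disc top 57 mm above the bench.
- panel (a joint): How far the sliding panel has been drawn towards the fixed one, m: 0 (held open by springs, 2 N) to about 0.0065 (closed, about 5 N; reached at the cam's stop). It springs back unless the bolt holds it.
- jar: Bystander: white jar with a white lid, 50 mm diameter, 79 mm high, loose. Origin under its middle.
- nut: Bystander: steel hexagon nut, 27 mm wide, 13 mm high, loose. Origin under its middle.
- small_spanner: Bystander: small steel spanner, 140 mm long, lying flat, loose. Origin under its middle.
- panel_slot (a point): Middle of the fixed panel's slot on the bolt line, jig x = 126 mm, 40 mm above the bench. Plywood panels 90 mm wide, 50 mm high: fixed at jig x 120 to 132 mm; 7 mm gap; sliding one at 139 to 151 mm (open). Both and the saddle have slots open at the top, 19 mm wide, flared to 39 mm, bottom 32 mm above the bench: the shank lies in them with its axis at 40 mm.

How it is judged (in metres and radians):
On the way:
1. the draw bolt lies in the jig's slots with its head in the mouth of the cam and its collar outside the sliding panel, let go, the cam not yet turned on (x of draw_bolt in the frame of jig between 0.0215 and 0.0335 m and y of draw_bolt in the frame of jig between -0.004 and 0.004 m and z of draw_bolt in the frame of jig between 0.036 and 0.044 m and angle between the x axis of draw_bolt and the x axis of jig, either way round below 0.08 rad and contact force between draw_bolt and the fingers below 0.1 N and value of joint cam below 0.6 rad), for 0.2 s.
At the end, for the whole second after the job is handed in: The cam stands at its stop (beyond 2.75 rad), the sliding panel is drawn in at least 5.5 mm, the bolt lies at rest in the slots (head within 5 mm of the bolt line, within 0.08 rad of its direction) with its ball head drawn to within 19.5 mm of the cam's axis (value of joint cam above 2.75 rad and value of joint panel above 0.0055 m and x of draw_bolt in the frame of jig below 0.0195 m and y of draw_bolt in the frame of jig between -0.005 and 0.005 m and angle between the x axis of draw_bolt and the x axis of jig, either way round below 0.08 rad and linear speed of draw_bolt below 0.01 m/s); the robot touches nothing.
It fails at once if the draw bolt is dropped or rolls down onto the bench (height (world z) of bolt_grip below 0.022 m).
It fails at once if the jar is moved more than 20 mm or tipped (distance of jar from where it was at the start of the episode above 0.02 m or angle between jar's own z axis and vertical above 0.5 rad).
It fails at once if the nut is moved more than 20 mm (distance of nut from where it was at the start of the episode above 0.02 m).
It fails at once if the small spanner is moved more than 20 mm (distance of small_spanner from where it was at the start of the episode above 0.02 m).
It also fails if it takes over 72 s, if anything falls off the work surface, if the arm or the gripper's body presses on something with over 40 N, if the wrist force passes 120 N, or if a joint passes its speed limit or range.

## Working session

There is one attempt and no reset: what is moved stays moved. The work goes in short steps, Python scripts to look and compute and a tool call to move; the robot and the scene stay as the last step left them, time stands still between calls to the robot, and variables do not carry over. Pictures are saved under pics/ and viewed, at most 10 in all, crops included, and the job is handed in when it is done.

Besides the shell and the picture viewer there is one more tool, called after ">>>" in YAML: its name, and indented under it one key for each argument. apply_moves: Moves the arm, as the interface text tells. Its arguments: {"type":"object","properties":{"series":{"type":"array","items":{"type":"array","items":{"type":"number"}}}},"required":["series"]}

```bash
mkdir -p pics
cat > h.py <<'E'
import numpy as np, cv2, pickle
from plant import robot
def grab(n,fn=None):
    f=robot.grab_frame(n); pickle.dump(f,open(f'{n}.pkl','wb'))
    if fn: cv2.imwrite('pics/'+fn,f['color'][:,:,::-1])
    return f
def load(n): return pickle.load(open(f'{n}.pkl','rb'))
def K(f): return np.array([[f['fx'],0,f['cx']],[0,f['fy'],f['cy']],[0,0,1.]])
def world(f,uv,z):
    uv=np.array(uv,float).reshape(-1,1,2)
    p=cv2.undistortPoints(uv,K(f),np.array(f['dist'],float)).reshape(-1,2)
    T=np.array(f['world_to_cam']);R=T[:3,:3];c=-R.T@T[:3,3]
    d=np.c_[p,np.ones(len(p))]@R
    return c+d*((np.broadcast_to(z,len(p))-c[2])/d[:,2])[:,None]
def pix(f,P):
    T=np.array(f['world_to_cam'])
    return cv2.projectPoints(np.array(P,float).reshape(-1,1,3),cv2.Rodrigues(T[:3,:3])[0],T[:3,3],K(f),np.array(f['dist'],float))[0].reshape(-1,2)
E
python3 - <<'E'
from h import *
np.set_printoptions(suppress=True,precision=3)
a=grab('top')['color'];b=grab('side')['color']
print(robot.state())
cv2.imwrite('pics/top0.png',cv2.resize(a[:,:,::-1],(800,600)))
cv2.imwrite('pics/side0.png',cv2.resize(b[:,:,::-1],(800,600)))
E
```

```text
{'clock': 0.1, 'joint_positions': array([-1.445,  0.334,  0.04 ,  1.466, -0.013,  1.343, -0.058]), 'joint_vel': array([ 0.   , -0.002,  0.002, -0.003, -0.001,  0.   ,  0.001]), 'joint_torque': array([  0.004, -65.781,   1.34 , -40.471,  -0.059,   0.041,   0.   ]), 'position': array([144.845, 633.229, 221.749]), 'tool_rot': array([[-0.975,  0.223, -0.   ],
       [ 0.223,  0.975, -0.001],
       [-0.   , -0.001, -1.   ]]), 'wrist_force': array([-0.717,  0.26 , -0.399]), 'wrist_torque': array([0.02 , 0.013, 0.004]), 'finger_force': 0.0, 'gripper_width': 1.0030283610307105}
```

View pics/top0.png

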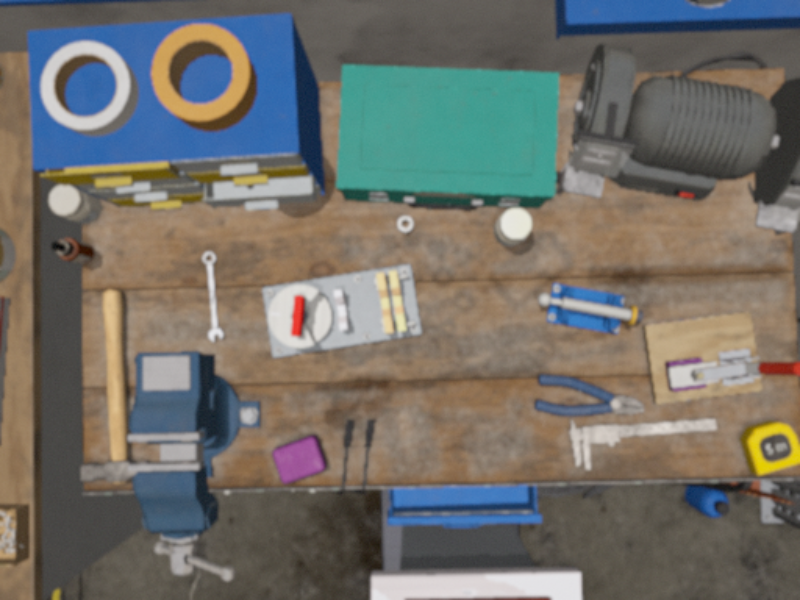

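View pics/side0.png

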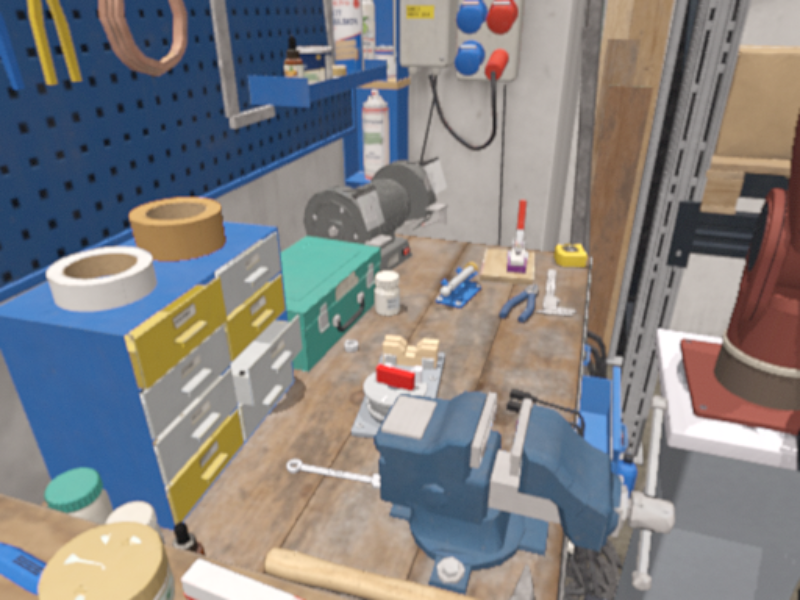

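The top view (800-px scale) shows the cradle with the bolt: ball near (545,300), tail near (632,317). It also shows the jig, with the red bar at (298,316) and the panels near (391,303), plus the jar (515,225), nut (405,224) and spanner (212,295). The side view shows the same layout with no obstruction over the bolt.

Run:
```python
from h import *
np.set_printoptions(suppress=True,precision=1)
f=load('top');s=.64
for n,u,v,z in [('ball',545,300,45),('tail',634,318,40),('bar',298,316,85),('barA',299,297,85),('barB',297,335,85),('cornTL',263,287,12),('cornTR',411,265,12),('cornBR',421,334,12),('cornBL',273,356,12),('slotfixed',383,304,50),('jar',515,222,79),('nut',405,224,13),('spA',209,257,3),('spB',215,336,3)]:
    print(n,world(f,[u*s,v*s],z)[0])
T=f['world_to_cam'];print(-T[:3,:3].T@T[:3,3]); print(pix(f,[[145,633,222],[0,0,0]])/s)
w=grab('wrist','w0.png');T=w['world_to_cam'];print(T,-T[:3,:3].T@T[:3,3])
a=f['color']
cr=np.hstack([cv2.resize(a[150:250,155:285],(520,400),interpolation=cv2.INTER_CUBIC),cv2.resize(a[175:225,335:415],(280,175),interpolation=cv2.INTER_CUBIC) if 0 else np.zeros((400,10,3),np.uint8)])
c2=cv2.resize(a[175:220,335:415],(640,360),interpolation=cv2.INTER_CUBIC)
c1=cv2.resize(a[165:235,165:275],(374,238),interpolation=cv2.INTER_CUBIC)
o=np.zeros((600,640,3),np.uint8);o[:360]=c2;o[362:600,:374]=c1
cv2.imwrite('pics/crop.png',o[:,:,::-1])
```

```text
ball [ 559.3 -111.4   45. ]
tail [ 529.4 -242.6   40. ]
bar [543.9 248.8  85. ]
barA [571.1 246.9  85. ]
barB [516.8 250.8  85. ]
cornTL [591.7 312.9  12. ]
cornTR [619.4  85.1  12. ]
cornBR [513.6  72.6  12. ]
cornBL [485.7 299.4  12. ]
slotfixed [559.3 128.   50. ]
jar [671.4 -66.   79. ]
nut [682.6  92.7  13. ]
spA [641.1 397.9   3. ]
spB [518.5 390.4   3. ]
[ 516.    86.9 1148.4]
[[-22.5 644.1]
 [478.  673.2]]
[[   0.2    1.    -0.  -648.2]
 [   0.9   -0.2    0.3  -30.7]
 [   0.3   -0.1   -1.   392. ]
 [   0.     0.     0.     1. ]] [ 75.5 648.7 385.1]
```

View pics/crop.png

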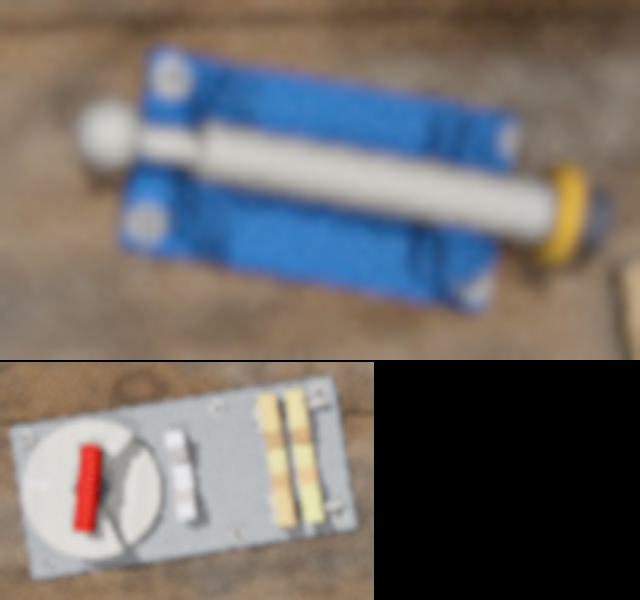

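>>> apply_moves:
  series:
    - [-37,-13,-3,0,0,0,1]
    - [-37,-13,-3,0,0,0,1]
    - [-37,-13,-3,0,0,0,1]
    - [-37,-13,-3,0,0,0,1]
    - [-37,-13,-3,0,0,0,1]
    - [-37,-13,-3,0,0,0,1]
    - [-37,-13,-3,0,0,0,1]
    - [-37,-13,-3,0,0,0,1]
    - [-37,-13,-3,0,0,0,1]
    - [-37,-13,-3,0,0,0,1]
    - [0,0,0,0,0,7,1]
    - [0,0,0,0,0,7,1]
    - [0,0,0,0,0,7,1]
    - [0,0,0,0,0,7,1]
    - [0,0,0,0,0,7,1]
    - [0,0,0,0,0,7,1]
    - [0,0,0,0,0,7,1]
    - [0,0,0,0,0,7,1]
    - [0,0,0,0,0,7,1]
    - [0,0,0,0,0,7,1]

```text
clock: 1.82
position: [476.4, 424.3, 252.2]
tool_rot: [[-0.118, 0.993, -0.0], [0.993, 0.118, -0.0], [-0.0, -0.0, -1.0]]
wrist_force: [0.1, 0.3, -1.0]
gripper_width: 1.0
finger_force: 0.0
```

Run:
```python
from h import *
np.set_printoptions(suppress=True,precision=3)
s=robot.state();print(s['position'],s['tool_rot'],s['joint_positions'],s['clock'])
f=load('top')
u=lambda x,y:[335+x/8,175+y/8]
b=world(f,u(107,135),41)[0];c=world(f,u(568,215),40)[0];t=world(f,u(608,222),40)[0];sh=world(f,[u(205,150),u(550,210)],[44,44])
print(b,c,t,sh)
for p in(c,t,sh[1]): d=p-b;print(np.linalg.norm(d[:2]),np.degrees(np.arctan2(d[1],d[0])))
```

```text
[476.439 424.322 252.227] [[-0.118  0.993 -0.   ]
 [ 0.993  0.118 -0.   ]
 [-0.    -0.    -1.   ]] [-1.119  0.308  0.414  1.469 -0.124  1.391 -0.583] 1.8167
[ 559.725 -111.175   41.   ] [ 533.186 -243.33    40.   ] [ 530.871 -254.743   40.   ] [[ 554.543 -138.68    44.   ]
 [ 534.696 -237.04    44.   ]]
134.79363798915347 -101.35473163933045
146.43898668751638 -101.36374310859368
128.3292196969599 -101.24702649052566
```

>>> apply_moves:
  series:
    - [-40,7.5,0,0,0,0,1]
    - [-40,7.5,0,0,0,0,1]
    - [-40,7.5,0,0,0,0,1]
    - [-40,7.5,0,0,0,0,1]
    - [-40,7.5,0,0,0,0,1]
    - [-40,7.5,0,0,0,0,1]
    - [0,0,0,0,0,0,1]
    - [0,0,0,0,0,0,1]

```text
clock: 2.48
position: [551.8, 188.6, 252.8]
tool_rot: [[-0.118, 0.993, 0.0], [0.993, 0.118, -0.0], [-0.0, 0.0, -1.0]]
wrist_force: [-1.0, -0.1, 0.4]
gripper_width: 1.0
finger_force: 0.0
```

Run:
```python
from h import *
f=grab('wrist');import pickle;pickle.dump(f,open('wj.pkl','wb'))
cv2.imwrite('pics/wj.png',cv2.resize(f['color'][:,:,::-1],(800,600),interpolation=cv2.INTER_CUBIC))
```

```text
(no output)
```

View pics/wj.png

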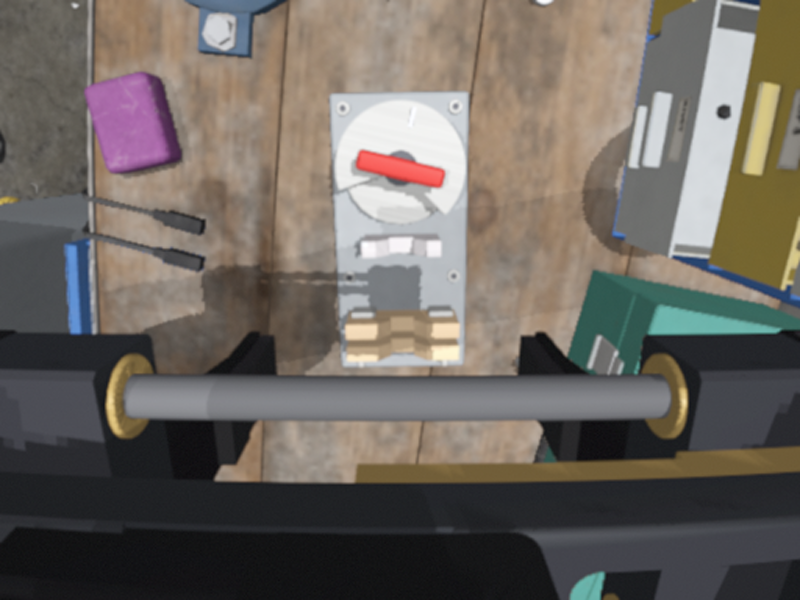

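The wrist view shows the jig's base corners at (331,94), (468,92), (463,366) and (343,367), and the disc centred near (401,161). The bar runs from (360,161) to (442,178), the saddle notch is at (401,246), and the panel notch is near (403,335).

Run:
```python
from h import *
np.set_printoptions(suppress=True,precision=2)
f=load('wj');s=.64
n=['c1','c2','c3','c4','disc','barA','barB','barmid','saddle','fixslot']
uv=np.array([[331,94],[468,92],[463,366],[343,367],[401,161],[359,161],[443,177],[401,169],[401,246],[403,318]])*s
z=[12,12,12,12,57,85,85,85,50,50]
W=world(f,uv,z)
for a,b in zip(n,W):print(a,b)
f2=load('top');o=lambda x,y:[165+x/3.4,165+y/3.4]
W2=world(f2,[o(90,487),o(88,489),o(271,462),o(302,459),o(183,476),o(10,428),o(330,377),o(357,526),o(34,580)],[57,85,50,50,50,12,12,12,12]);print(W2)
for C in (W[:4],W2[5:]):
  print('center',C.mean(0))
for a,b in((W[0],W[3]),(W[1],W[2]),(W2[5],W2[6]),(W2[8],W2[7])):
  d=b-a;print(np.linalg.norm(d),np.degrees(np.arctan2(d[1],d[0])))
```

```text
c1 [485.68 300.18  12.  ]
c2 [592.04 314.39  12.  ]
c3 [623.05  85.08  12.  ]
c4 [516.23  71.42  12.  ]
disc [545.9  255.71  57.  ]
barA [518.14 252.64  85.  ]
barB [574.57 248.92  85.  ]
barmid [546.25 250.74  85.  ]
saddle [553.52 193.3   50.  ]
fixslot [562.02 136.42  50.  ]
[[303.45 256.1   57.  ]
 [307.64 253.09  85.  ]
 [316.15 134.84  50.  ]
 [317.7  113.94  50.  ]
 [308.09 194.3   50.  ]
 [336.71 318.3   12.  ]
 [367.05  93.95  12.  ]
 [263.91  77.87  12.  ]
 [231.41 303.4   12.  ]]
center [554.25 192.77  12.  ]
center [299.77 198.38  12.  ]
230.79393699479527 -82.39379376670195
231.3903492948136 -82.29802613956745
226.3911175459657 -82.29607767903403
227.8581510908499 -81.79886770811576
```

>>> apply_moves:
  series:
    - [-40.5,-5.5,0,0,0,0,1]
    - [-40.5,-5.5,0,0,0,0,1]
    - [-40.5,-5.5,0,0,0,0,1]
    - [-40.5,-5.5,0,0,0,0,1]
    - [-40.5,-5.5,0,0,0,0,1]
    - [-40.5,-5.5,0,0,0,0,1]
    - [-40.5,-5.5,0,0,0,0,1]
    - [-40.5,-5.5,0,0,0,0,1]
    - [-40.5,-5.5,0,0,0,0,1]
    - [0,0,0,0,0,6,1]
    - [0,0,0,0,0,6,1]
    - [0,0,0,0,0,6,1]
    - [0,0,0,0,0,0,1]
    - [0,0,0,0,0,0,1]

```text
clock: 3.7
position: [547.6, -174.3, 252.3]
tool_rot: [[0.183, 0.983, -0.001], [0.983, -0.183, 0.0], [-0.0, -0.001, -1.0]]
wrist_force: [0.0, 0.1, -0.1]
gripper_width: 1.0
finger_force: 0.0
```

Run:
```python
from h import *
f=grab('wrist')
cv2.imwrite('pics/wb.png',cv2.resize(f['color'][:,:,::-1],(800,600),interpolation=cv2.INTER_CUBIC))
print(robot.state()['position'],robot.state()['tool_rot'],robot.state()['joint_positions'])
```

```text
[ 547.5325909  -174.54010783  252.37231919] [[ 1.82859466e-01  9.83139001e-01 -3.47238431e-04]
 [ 9.83139062e-01 -1.82859458e-01  5.47318255e-05]
 [-9.68683894e-06 -3.51391897e-04 -9.99999938e-01]] [-0.48031932  0.2029515   0.83138095  1.64220015 -0.1526856   1.36431225
  0.18842408]
```

View pics/wb.png

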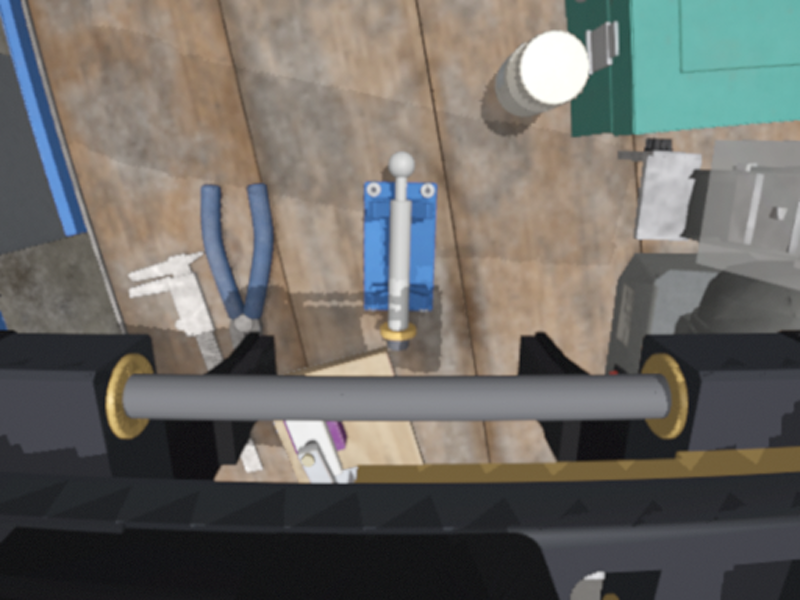

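The wrist view shows the ball at (401.5,163.5), the shank shoulder at (400.5,201) and the collar at (398,332). The fingers straddle the bolt.

Run:
```python
from h import *
np.set_printoptions(suppress=True,precision=2)
f=load('wrist')
W=world(f,np.array([[401.5,164],[400.5,201],[398,331]])*.64,[41,44,42]);print(W)
d=W[2]-W[0];print(np.linalg.norm(d),np.degrees(np.arctan2(d[1],d[0])))
s=robot.state();R=s['tool_rot']
g=W[0]+70*np.append(d[:2]/np.linalg.norm(d[:2]),0);g[2]=21
print(g,R.T@(g-s['position']))
```

```text
[[ 562.04 -111.16   41.  ]
 [ 556.35 -137.76   44.  ]
 [ 535.43 -240.15   42.  ]]
131.71409457734 -101.65671420136954
[ 547.9  -179.72   21.  ] [ -5.02   1.39 231.37]
```

>>> apply_moves:
  series:
    - [-5,1,30,0,0,1,1]
    - [0,0,40,0,0,0,1]
    - [0,0,40,0,0,0,1]
    - [0,0,40,0,0,0,1]
    - [0,0,30,0,0,0,1]
    - [0,0,20,0,0,0,1]
    - [0,0,15,0,0,0,1]
    - [0,0,10,0,0,0,1]
    - [0,0,6,0,0,0,1]
    - [0,0,0,0,0,0,1]
    - [0,0,0,0,0,0,1]
    - [0,0,0,0,0,0,1]

```text
clock: 4.75
position: [547.9, -181.3, 22.7]
tool_rot: [[0.205, 0.979, 0.002], [0.979, -0.205, -0.0], [0.0, 0.002, -1.0]]
wrist_force: [-0.0, 0.3, -0.5]
gripper_width: 1.0
finger_force: 0.0
```

>>> apply_moves:
  series:
    - [0,0,1.5,0,0,0,-1]
    - [0,0,0,0,0,0,-1]
    - [0,0,0,0,0,0,-1]
    - [0,0,0,0,0,0,-1]
    - [0,0,0,0,0,0,-1]
    - [0,0,0,0,0,0,-1]
    - [0,0,0,0,0,0,-1]
    - [0,0,0,0,0,0,-1]
    - [0,0,0,0,0,0,-1]
    - [0,0,0,0,0,0,-1]
    - [0,0,0,0,0,0,-1]
    - [0,0,0,0,0,0,-1]

```text
clock: 5.75
position: [548.0, -181.3, 20.4]
tool_rot: [[0.206, 0.979, 0.002], [0.979, -0.206, -0.001], [-0.0, 0.002, -1.0]]
wrist_force: [-0.2, 0.3, 0.1]
gripper_width: 0.176
finger_force: 30.2
```

>>> apply_moves:
  series:
    - [0,0,-8,0,0,0,-1]
    - [0,0,-20,0,0,0,-1]
    - [0,0,-30,0,0,0,-1]
    - [0,0,-30,0,0,0,-1]
    - [0,0,-30,0,0,0,-1]
    - [0,0,-20,0,0,0,-1]
    - [18,-3,0,0,0,0,-1]
    - [30,-5,0,0,0,0,-1]
    - [36,-7,0,0,0,0,-1]
    - [36,-7,0,0,0,-4,-1]
    - [36,-3,0,0,0,-4,-1]

```text
clock: 6.67
position: [551.4, -21.7, 158.4]
tool_rot: [[0.066, 0.998, -0.001], [0.998, -0.066, 0.0], [0.0, -0.001, -1.0]]
wrist_force: [0.1, -0.0, -2.5]
gripper_width: 0.171
finger_force: 30.0
```

Run:
```python
from h import *
s=robot.state();R=s['tool_rot'];g=np.array([559.1,153.2,160]);print(s['position'],s['gripper_width'],R.T@(g-s['position']),np.degrees(np.arctan2(R[1,1],R[0,1])))
```

```text
[551.37335824 -21.71266235 158.40136835] 0.1714586665615134 [175.04300069  -3.76937969  -1.56069025] -3.762689090714104
```

>>> apply_moves:
  series:
    - [30,-1,0,0,0,0,-1]
    - [36,-1,0,0,0,0,-1]
    - [36,-1,0,0,0,0,-1]
    - [36,-1,0,0,0,0,-1]
    - [24,0,0,0,0,0,-1]
    - [8,0,0,0,0,0,-1]
    - [0,0,0,0,0,-4,-1]
    - [0,0,0,0,0,-3,-1]
    - [0,0,0,0,0,0,-1]
    - [0,0,0,0,0,0,-1]
    - [0,0,0,0,0,0,-1]

```text
clock: 7.58
position: [559.6, 146.2, 158.2]
tool_rot: [[-0.052, 0.999, -0.0], [0.999, 0.052, -0.0], [-0.0, -0.0, -1.0]]
wrist_force: [0.9, -1.0, -1.7]
gripper_width: 0.171
finger_force: 30.0
```

Run:
```python
from h import *
s=robot.state();R=s['tool_rot'];g=np.array([559.1,153.2,100]);print(s['position'],s['gripper_width'],R.T@(g-s['position']),np.degrees(np.arctan2(R[1,1],R[0,1])),s['joint_positions'])
f=grab('wrist')
cv2.imwrite('pics/wp.png',cv2.resize(f['color'][:,:,::-1],(800,600),interpolation=cv2.INTER_CUBIC))
```

```text
[559.64929972 146.15937702 158.17000747] 0.1708108868853023 [ 7.06811909 -0.17028315 58.16901725] 2.965727783784953 [-0.86092458  0.25923455  0.62398576  1.75359832 -0.16253542  1.18095588
 -0.13892275]
```

View pics/wp.png

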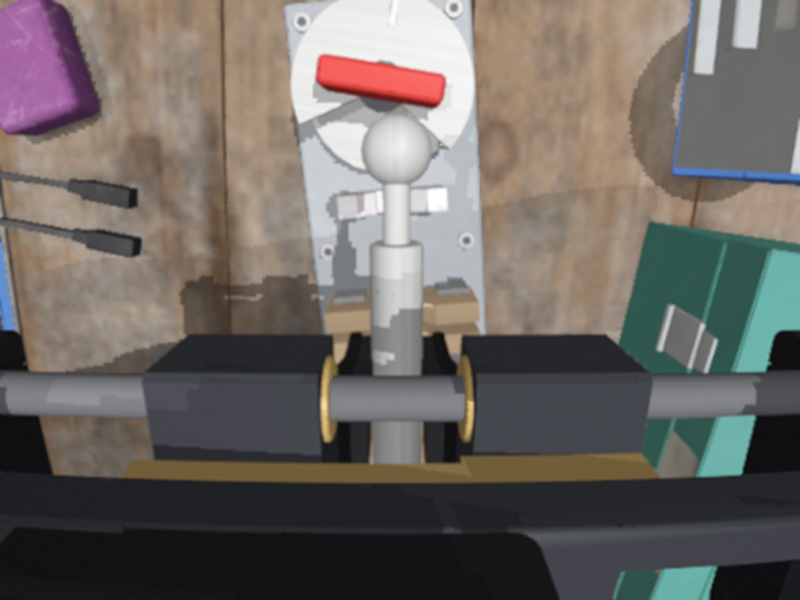

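The wrist view shows the bolt held straight with its ball at (396,148), above the jig. The bar's middle is at (381,80) and the saddle notch is near (391,202).

Run:
```python
from h import *
np.set_printoptions(suppress=True,precision=2)
f=load('wrist');s=robot.state()
W=world(f,np.array([[396,148],[397,246],[381,80],[302,20],[454,8],[391,202]])*.64,[177,181,85,12,12,50]);print(W)
print(np.linalg.norm(W[0,:2]-s['position'][:2]))
d=s['position']-W[0];print(np.degrees(np.arctan2(d[1],d[0])))
print(W[5]-60*np.array([.134,-.991,0]), 'axis from saddle')
```

```text
[[554.72 218.4  177.  ]
 [556.43 190.73 181.  ]
 [546.1  249.91  85.  ]
 [495.56 292.07  12.  ]
 [583.9  302.95  12.  ]
 [553.12 191.71  50.  ]]
72.29645246342358
-86.05416007411407
[545.08 251.17  50.  ] axis from saddle
```

>>> apply_moves:
  series:
    - [6,-0.5,0,0,0,0,-1]
    - [0,0,10,0,0,-4.7,-1]
    - [0,0,25,0,0,0,-1]
    - [0,0,30,0,0,0,-1]
    - [0,0,20,0,0,0,-1]
    - [0,0,10,0,0,0,-1]
    - [0,0,0,0,0,0,-1]
    - [0,0,0,0,0,0,-1]
    - [0,0,0,0,0,0,-1]

```text
clock: 8.38
position: [560.0, 153.1, 64.5]
tool_rot: [[-0.136, 0.991, 0.002], [0.991, 0.136, 0.001], [0.0, 0.002, -1.0]]
wrist_force: [0.7, 0.2, -1.4]
gripper_width: 0.175
finger_force: 30.0
```

Run:
```python
from h import *
s=robot.state();R=s['tool_rot'];g=np.array([558.9,152,20.5]);print(s['position'],R.T@(g-s['position']),np.degrees(np.arctan2(R[1,1],R[0,1])))
f=grab('wrist')
cv2.imwrite('pics/wq.png',cv2.resize(f['color'][:,:,::-1],(800,600),interpolation=cv2.INTER_CUBIC))
```

```text
[559.97267033 153.08412725  64.53542916] [-0.95031423 -1.29916956 44.03242029] 7.802336338989779
```

View pics/wq.png

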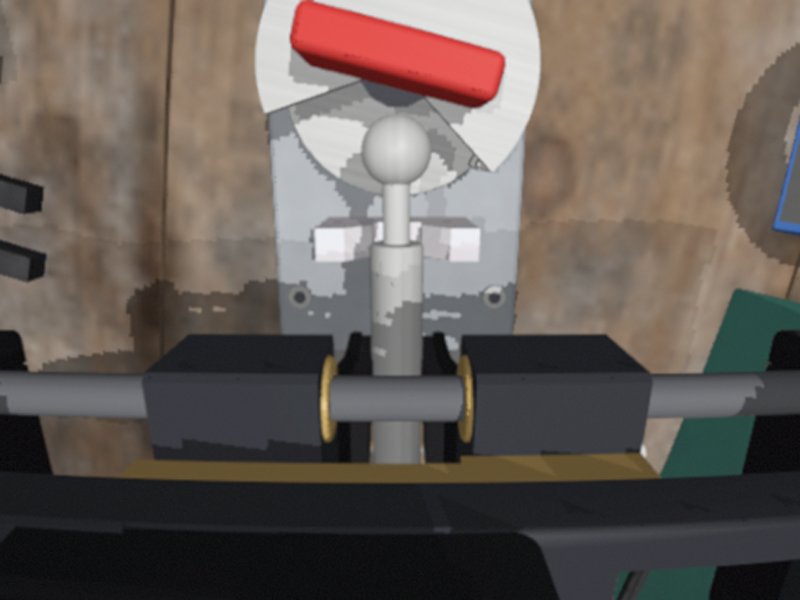

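The bolt is centred over the saddle notch: saddle middle at 397.5, bolt at 396.5. The ball is above the mouth, so I'm lowering it.

>>> apply_moves:
  series:
    - [-1,0,12,0,0,0,-1]
    - [0,0,12,0,0,0,-1]
    - [0,0,8,0,0,0,-1]
    - [0,0,5,0,0,0,-1]
    - [0,0,3,0,0,0,-1]
    - [0,0,2,0,0,0,-1]
    - [0,0,0,0,0,0,-1]
    - [0,0,0,0,0,0,-1]

```text
clock: 9.1
position: [559.1, 151.7, 21.2]
tool_rot: [[-0.136, 0.991, 0.0], [0.991, 0.136, -0.0], [-0.0, 0.0, -1.0]]
wrist_force: [-0.3, 0.5, -2.1]
gripper_width: 0.173
finger_force: 30.0
```

>>> apply_moves:
  series:
    - [0,0,1,0,0,0,-1]
    - [0,0,0,0,0,0,-1]
    - [0,0,0,0,0,0,-0.5]
    - [0,0,0,0,0,0,0]
    - [0,0,0,0,0,0,0]
    - [0,0,0,0,0,0,0]
    - [0,0,0,0,0,0,0]
    - [0,0,0,0,0,0,0]
    - [0,0,0,0,0,0,0]

```text
clock: 9.85
position: [559.1, 151.8, 20.1]
tool_rot: [[-0.136, 0.991, 0.0], [0.991, 0.136, -0.0], [-0.0, 0.0, -1.0]]
wrist_force: [0.0, -0.3, 0.5]
gripper_width: 0.492
finger_force: 0.0
```

>>> apply_moves:
  series:
    - [0,0,-10,0,0,0,0]
    - [0,0,-20,0,0,0,0]
    - [0,0,-35,0,0,0,0]
    - [0,0,-35,0,0,0,0]
    - [0,0,-30,0,0,0,0]
    - [0,0,0,0,0,0,0]
    - [0,0,0,0,0,0,0]
    - [0,0,0,0,0,0,0]

```text
clock: 10.52
position: [558.8, 151.9, 150.1]
tool_rot: [[-0.136, 0.991, -0.0], [0.991, 0.136, 0.0], [0.0, 0.0, -1.0]]
wrist_force: [-1.5, 0.2, -0.6]
gripper_width: 0.5
finger_force: 0.0
```

Run:
```python
from h import *
s=robot.state();R=s['tool_rot'];print(s['position'],np.degrees(np.arctan2(R[1,1],R[0,1])),s['joint_positions'])
f=grab('wrist')
cv2.imwrite('pics/wr.png',cv2.resize(f['color'][:,:,::-1],(800,600),interpolation=cv2.INTER_CUBIC))
```

```text
[558.81332196 151.86470958 150.12215363] 7.82495136431876 [-0.85824347  0.26674786  0.61071713  1.7610422  -0.16561398  1.16526748
 -0.06193029]
```

View pics/wr.png

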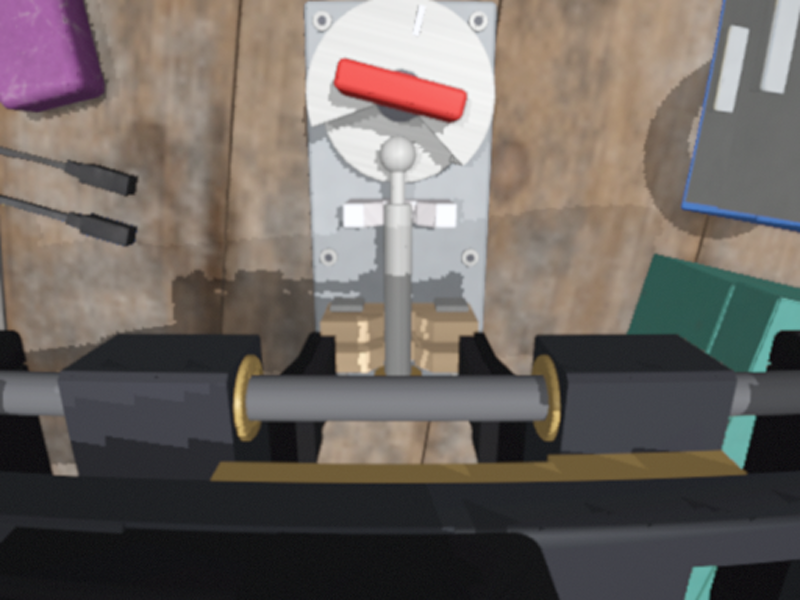

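The bolt lies in the slots, with its ball at (398,155), its brass collar just visible at (397,372) beyond the panels, and the bar's middle at (401,89).

Run:
```python
from h import *
np.set_printoptions(suppress=True,precision=2)
f=load('wrist');s=robot.state();R=s['tool_rot']
W=world(f,np.array([[398,155],[401,89],[338,75],[465,105],[400,214],[344,76],[456,76]])*.64,[41,85,84,84,50,57,57]);print(W)
d=W[3]-W[2];print('bar az',np.degrees(np.arctan2(d[1],d[0])),np.linalg.norm(d))
u=np.array([.134,-.991,0]);ax=np.array([545.5,251.2,0]);v=np.array([.991,.134,0])
print('ball jig',(W[0]-ax)@u,(W[0]-ax)@v,'bar',(W[1]-ax)@u,(W[1]-ax)@v)
g=np.array([545.7,251,110]);print(R.T@(g-s['position']))
```

```text
[[548.73 222.3   41.  ]
 [546.08 250.49  85.  ]
 [517.68 252.8   84.  ]
 [575.32 247.87  84.  ]
 [553.99 191.84  50.  ]
 [517.07 256.48  57.  ]
 [571.85 264.01  57.  ]]
bar az -4.895883772295837 57.854553046348606
ball jig 29.07425728644251 -0.6720521402157295 bar 0.7764132718557006 0.47543337356597504
[100.1    1.01  39.35]
```

>>> apply_moves:
  series:
    - [33,0.3,0,0,0,0,0]
    - [33,0.4,0,0,0,0,0]
    - [34,0.3,0,0,0,0,0]
    - [0,0,0,0,0,-7,0]
    - [0,0,0,0,0,-7,0]
    - [0,0,0,0,0,-7,0]
    - [0,0,0,0,0,-7,0]
    - [0,0,0,0,0,-7,0]
    - [0,0,0,0,0,-7,0]
    - [0,0,0,0,0,-7,0]
    - [0,0,0,0,0,-7,0]
    - [0,0,0,0,0,-7,0]
    - [0,0,0,0,0,-7,0]
    - [0,0,0,0,0,-7,0]
    - [0,0,0,0,0,-0.7,0]
    - [0,0,0,0,0,0,0]
    - [0,0,0,0,0,0,0]

```text
clock: 11.98
position: [546.1, 250.7, 149.3]
tool_rot: [[-0.997, 0.082, -0.001], [0.082, 0.997, -0.001], [0.001, -0.001, -1.0]]
wrist_force: [-0.1, 0.2, 0.5]
gripper_width: 0.496
finger_force: 0.0
```

```bash
cat > j.py <<'E'
from h import *
np.set_printoptions(suppress=True,precision=2)
s=robot.state();R=s['tool_rot'];g=np.array([545.8,250.8,63.]);print(s['clock'],s['position'],R.T@(g-s['position']),'az',np.degrees(np.arctan2(R[1,1],R[0,1])),s['joint_positions'],s['gripper_width'],s['wrist_force'],s['wrist_torque'])
E
python3 j.py
```

```text
11.9833 [546.11 250.7  149.29] [ 0.23  0.15 86.29] az 85.28056339896949 [-0.8   0.29  0.35  1.7  -0.11  1.17  1.07] 0.4964716168695621 [-0.07  0.16  0.47] [0.01 0.01 0.03]
```

>>> apply_moves:
  series:
    - [0,0,20,0,0,0,0]
    - [0,0,30,0,0,0,0]
    - [0,0,20,0,0,0,0]
    - [0,0,10,0,0,0,0]
    - [0,0,5,0,0,0,0]
    - [0,0,0,0,0,0,0]
    - [0,0,0,0,0,0,0]
    - [0,0,0,0,0,0,-1]
    - [0,0,0,0,0,0,-1]
    - [0,0,0,0,0,0,-1]
    - [0,0,0,0,0,0,-1]
    - [0,0,0,0,0,0,-1]
    - [0,0,0,0,0,0,-1]
    - [0,0,0,0,0,0,-1]

```text
clock: 13.15
position: [546.6, 251.6, 65.3]
tool_rot: [[-0.997, 0.078, 0.0], [0.078, 0.997, 0.001], [-0.0, 0.001, -1.0]]
wrist_force: [0.2, 2.4, 1.2]
gripper_width: 0.165
finger_force: 29.8
```

```bash
python3 j.py
```

```text
13.15 [546.56 251.58  65.35] [ 0.7  -0.84  2.35] az 85.54247537872538 [-0.78  0.38  0.34  1.78 -0.14  1.01  1.1 ] 0.1646106896504148 [0.17 2.38 1.18] [ 0.46 -0.03  0.06]
```

>>> apply_moves:
  series:
    - [0,0,1,0,0,4,-1]
    - [0,0,0,0,0,5,-1]
    - [0,0,0,0,0,5,-1]
    - [0,0,0,0,0,5,-1]
    - [0,0,0,0,0,5,-1]
    - [0,0,0,0,0,5,-1]
    - [0,0,0,0,0,5,-1]
    - [0,0,0,0,0,5,-1]
    - [0,0,0,0,0,5,-1]
    - [0,0,0,0,0,5,-1]
    - [0,0,0,0,0,5,-1]
    - [0,0,0,0,0,5,-1]
    - [0,0,0,0,0,5,-1]
    - [0,0,0,0,0,5,-1]
    - [0,0,0,0,0,5,-1]
    - [0,0,0,0,0,5,-1]
    - [0,0,0,0,0,0,-1]

```text
clock: 14.57
position: [546.8, 251.8, 65.3]
tool_rot: [[-0.108, 0.994, 0.001], [0.994, 0.108, 0.001], [0.001, 0.001, -1.0]]
wrist_force: [-2.4, 0.9, 10.8]
gripper_width: 0.158
finger_force: 29.9
```

```bash
python3 j.py
```

```text
14.5667 [546.8  251.76  65.3 ] [-0.85 -1.1   2.3 ] az 6.223779313523801 [-0.99  0.41  0.6   1.79 -0.27  1.02 -0.18] 0.15814328673333505 [-2.43  0.93 10.78] [-0.03  0.75 -0.03]
```

>>> apply_moves:
  series:
    - [0,0,-1,0,0,5,-1]
    - [0,0,0,0,0,5,-1]
    - [0,0,0,0,0,5,-1]
    - [0,0,0,0,0,5,-1]
    - [0,0,0,0,0,5,-1]
    - [0,0,0,0,0,5,-1]
    - [0,0,0,0,0,5,-1]
    - [0,0,0,0,0,5,-1]
    - [0,0,0,0,0,5,-1]
    - [0,0,0,0,0,5,-1]
    - [0,0,0,0,0,5,-1]
    - [0,0,0,0,0,5,-1]
    - [0,0,0,0,0,5,-1]
    - [0,0,0,0,0,5,-1]
    - [0,0,0,0,0,5,-1]
    - [0,0,0,0,0,4,-1]
    - [0,0,0,0,0,3,-1]
    - [0,0,0,0,0,0,-1]
    - [0,0,0,0,0,0,-1]

```text
clock: 16.15
position: [546.7, 251.3, 65.6]
tool_rot: [[0.968, 0.252, 0.0], [0.252, -0.968, -0.0], [0.0, 0.0, -1.0]]
wrist_force: [-0.4, -0.9, 4.6]
gripper_width: 0.225
finger_force: 34.3
```

```bash
python3 j.py
```

```text
16.15 [546.67 251.28  65.59] [-0.96  0.24  2.59] az -75.38265118122823 [-1.21  0.51  0.92  1.8  -0.46  1.06 -1.45] 0.2247682505029756 [-0.43 -0.89  4.62] [-0.15  0.38  0.87]
```

Run:
```python
from h import *
a=grab('wrist')['color'];b=grab('top')['color'];c=grab('side')['color']
o=np.zeros((600,800,3),np.uint8)
o[:300,:400]=cv2.resize(a,(400,300),interpolation=cv2.INTER_AREA)
o[:300,400:]=cv2.resize(b[150:250,155:288],(400,300),interpolation=cv2.INTER_CUBIC)
o[300:,:400]=cv2.resize(c[200:290,215:335],(400,300),interpolation=cv2.INTER_CUBIC)
cv2.imwrite('pics/m.png',o[:,:,::-1])
```

```text
(no output)
```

View pics/m.png

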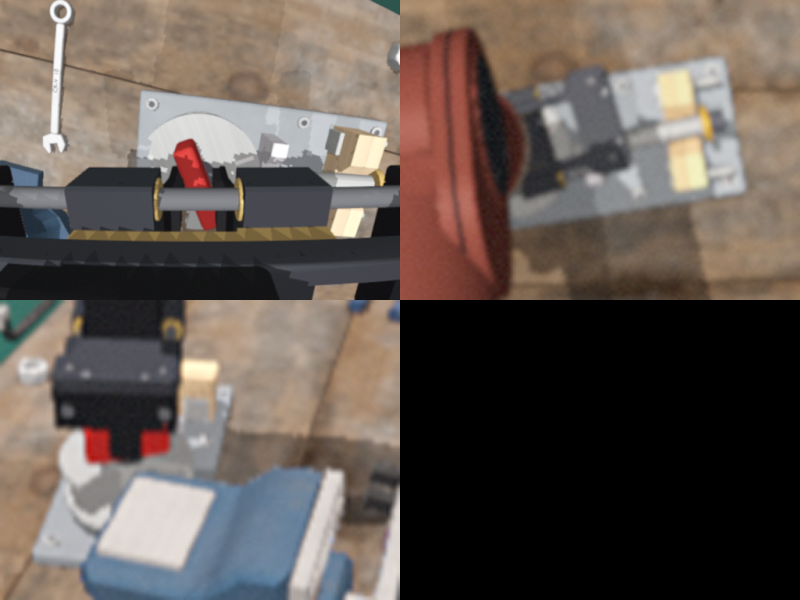

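The panels look closed up, but the bar has slipped in the fingers and lags by about 15°. I'll turn further and see whether it follows.

>>> apply_moves:
  series:
    - [0,0,0,0,0,3,-1]
    - [0,0,0,0,0,3,-1]
    - [0,0,0,0,0,3,-1]
    - [0,0,0,0,0,3,-1]
    - [0,0,0,0,0,0,-1]
    - [0,0,0,0,0,0,-1]

```text
clock: 16.8
position: [546.7, 251.5, 65.4]
tool_rot: [[0.999, 0.046, 0.001], [0.046, -0.999, 0.0], [0.001, -0.0, -1.0]]
wrist_force: [0.3, 1.8, 2.8]
gripper_width: 0.17
finger_force: 28.9
```

```bash
python3 j.py
```

```text
16.8 [546.72 251.5   65.37] [-0.95  0.66  2.37] az -87.35232208268471 [-1.25  0.53  0.96  1.8  -0.49  1.07 -1.63] 0.1698934834382174 [0.32 1.78 2.84] [0.4  0.11 0.36]
```

>>> apply_moves:
  series:
    - [0,0,0,0,0,3,-1]
    - [0,0,0,0,0,2,-1]
    - [0,0,0,0,0,0,-1]
    - [0,0,0,0,0,0,-1]

```text
clock: 17.13
position: [546.7, 251.5, 65.3]
tool_rot: [[0.999, -0.04, 0.001], [-0.04, -0.999, 0.0], [0.001, -0.0, -1.0]]
wrist_force: [-0.4, 3.0, 4.8]
gripper_width: 0.181
finger_force: 34.7
```

```bash
python3 j.py
```

```text
17.1333 [546.69 251.46  65.35] [-0.86  0.7   2.34] az -92.2774852145289 [-1.26  0.54  0.98  1.8  -0.51  1.08 -1.7 ] 0.18102013554962512 [-0.39  2.98  4.81] [0.43 0.15 0.94]
```

Width and torque are now rising together, so the cam is at its stop. I'll back off to unload the bar, open, rise, move aside and look.

>>> apply_moves:
  series:
    - [0,0,0,0,0,-5,-1]
    - [0,0,0,0,0,0,0]
    - [0,0,0,0,0,0,0.3]
    - [0,0,0,0,0,0,0.3]
    - [0,0,0,0,0,0,0.3]
    - [0,0,0,0,0,0,0.3]
    - [0,0,0,0,0,0,0.3]
    - [0,0,-15,0,0,0,0.3]
    - [0,0,-30,0,0,0,0.3]
    - [0,0,-40,0,0,0,0.3]
    - [0,0,-40,0,0,0,0.3]
    - [0,0,-40,0,0,0,0.3]
    - [-30,0,0,0,0,0,0.3]
    - [-40,0,0,0,0,0,0.3]
    - [-30,0,0,0,0,0,0.3]
    - [0,0,0,0,0,0,0.3]
    - [0,0,0,0,0,0,0.3]
    - [0,0,0,0,0,0,0.3]

```text
clock: 18.63
position: [457.6, 247.6, 232.5]
tool_rot: [[0.999, 0.043, 0.002], [0.043, -0.999, 0.002], [0.002, -0.001, -1.0]]
wrist_force: [1.6, -0.3, -0.3]
gripper_width: 0.65
finger_force: 0.0
```

```bash
python3 - <<'E'
from h import *
a=grab('wrist')['color'];b=grab('top')['color']
cv2.imwrite('pics/fin.png',cv2.resize(a[:,:,::-1],(800,600),interpolation=cv2.INTER_CUBIC))
E
python3 j.py
```

```text
18.7333 [458.48 246.38 232.02] [ 86.96  -1.18 169.26] az -87.68551721138536 [-1.71  0.08  1.21  1.81 -0.07  1.31 -2.01] 0.6515447074057137 [-0.43 -0.49 -0.19] [-0.06  0.14 -0.02]
```

View pics/fin.png

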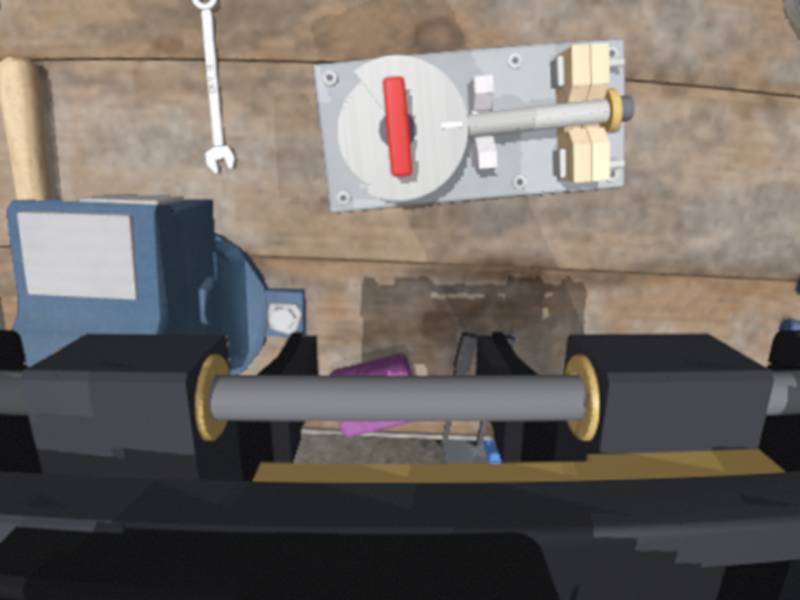

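The cam's white mark (452,125) points along the bolt and the bar stands square to it. The panels have closed up, with the collar bearing on them at (615,110), and nothing touches the robot.

```bash
python3 -c "
from plant import robot
print(robot.sign_off())"
```

```text
the job is handed in; nothing more can be done
None
```

The bolt is in the jig, the cam is turned to its stop and the sliding panel is closed up in the last picture; I handed the job in at about 19 s, but sign-off returned no verdict.

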